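Put the washing-up back on its own rests

ROBOT

A 7-joint arm with a two-finger parallel gripper is mounted at the origin on the work surface. World frame = base frame: x ahead of the robot, y to its left, z up, the work surface at z = 0. Lengths are in m, angles in rad, forces in N, time in s.
With the tool pointing down it reaches from about 0.4 to 0.75 m from the base axis. Payload 19.5 kg.
Tool frame: the origin (TCP) lies at the very end of the fingers, on their centre line; the grasp point (between the pads) lies tcp_to_grasp behind it (tcp_to_grasp is the distance from the TCP to the grasp point, in m); z points along the fingers, y is the direction in which the jaws open and shut (so a half turn about z gives the same grasp; the last joint's range is limited). The gripper opens to 85 mm and grips with 20 to 120 N. Pads are 22 mm wide; open, the fingers measure 114 mm over their backs; the gripper's body (76 mm by 85 mm) begins 54 mm behind the grasp point. The pads swing forward as they close: fully open they stand 13 mm farther back than shut.
Start: joints at [1.15, 0.707, -0.028, 1.485, 0.022, 0.951, -0.075], TCP at [0.213, -0.534, 0.231] pointing down, gripper open.
Joint ranges: [-2.71, 2.71], [-0.32, 2.16], [-1.57, 1.52], [0, 2.45], [-1.46, 4.6], [0, 2.02], [-2.83, 2.83]. Speed limits (rad/s): [1.89, 1.89, 2.57, 2.57, 3.01, 3.01, 3.01].

INTERFACE

Orientations are given as a rotation vector (axis times angle).
In Python, from station import * gives the robot as it stands.
- The arm moves only by the shell command python3 -m inch 'ROWS' [FORCE]. ROWS is JSON, a list of rows, each a list of 7 numbers: the turn, a rotation vector about the tool's x, y, z in rad, then the shift along the tool's x, y, z in mm, then the finger opening in mm, from 0 to 85.4. In form: [[rx, ry, rz, tx, ty, tz, grip], ...]. A call has 1 to 10 rows; each row shifts and turns the commanded pose from where the row before left it, along the tool's axes as they then stand; what a row does not reach is not made up. A row lasts 1/12 s, in which the tool goes at most 41.7 mm and 7.16 degrees, less where a joint would pass 70% of its speed; a pose out of reach is approached as far as the arm can. A call with a gripper value outside its range is refused whole. The fingers move at their own pace and stop on an object; FORCE is the grip in N (left out, the last holds). Time passes only in rows, so rows that do not move let the fingers close. It gives the time, the measured TCP pose, the force and the opening at its end, in the units of the state.
- get_obs(): the state, without advancing time (a new reading comes with each control period).
- capture(name): name is "scene" or "top" or "wrist"; returns the picture (384x512x3 uint8, blue, green, red); there is no depth.
- camera_model(name): a dict with "mtx" (3x3 intrinsics, pixels), "R" (3x3) and "t" (3): a world point X has camera coordinates R X + t. Camera axes: x right, y down, z forward; pixel columns grow to the right and rows downward; lengths in m; the calibration is good to about 2 mm. A picture is of the moment at which its call begins: read the wrist's pose just before it. camera_model takes no time and is no camera call; for the wrist camera it gives the pose at the moment of the call.
- finish_job(): hands the job in, once; it reports no verdict.
The state is a dict: "clock": time; "joint_pos": joint angles; "qvel": joint speeds; "joint_efforts": joint torques, N m; "eef_pos": TCP position; "orientation": TCP orientation; "ft_force": force on the tool from outside, world axes, zero at the start; "wrist_torque": the same for the moment, N m; "opening": finger opening in m.
Only numpy, scipy, OpenCV 4.12 (cv2) and the standard library are available. Lean on these libraries where they do the work, as an engineer would, in place of code of your own. Each camera call takes 0.05 s, during which the arm holds its last target. There are 200 camera calls.

TASK

On the bamboo shelf above the sink the three things stand on each other's rests: put them right, so that the steel dabba stands in the middle of the round cork mat, the idli plate in the middle of the slatted drain trivet and the scrubbing brush in the middle of the square drip tile, all upright. Only one thing fits on a rest, so begin by parking one of them upright on the middle of the empty oval tray, letting go of it there, and leave that tray empty at the end. Set each thing down gently rather than dropping it, and leave the vent weight, the tumbler and the jar where they stand.

Things in the scene. Friction and masses are not known exactly. Their poses are not given: they have to be found in the camera images.
- dabba: closed round steel container, 54 mm diameter (56 mm at the lid) and 62 mm tall, about 170 g, standing at the start on the square drip tile. Plain steel with a flap lid: a thin hinge barrel sticks out 5 mm at its local +x side and a 7 mm tab at -x, both within 8 mm of the top; grip it across local y. Origin: centre of its underside, z up
- idli_plate: steel idli plate like a four-leaf clover of four shallow cups (112 mm across the leaves, 17 mm tall), with an upright stem in its centre, 13 mm diameter, topped by a 19 mm ball whose top is 85 mm above the underside; about 220 g, lift it by the stem. Standing at the start on the round cork mat. Origin: centre of its underside, below the stem, z up; the leaves lie at 45 degrees to local x and y
- brush: plastic scrubbing brush standing upright on its bristles: round head 58 mm diameter up to 36 mm height, above 42 mm a straight round handle 24 mm diameter up to a 30 mm end knob between 75 and 85 mm; 85 mm tall, about 100 g, rigid. Standing at the start on the slatted drain trivet. Origin: centre of its underside, z up
- cork_mat: rest for the dabba: round dark cork mat, 126 mm diameter, 8 mm thick, fixed to the shelf. The shelf is a board of bamboo slats whose top lies 50 mm above the counter; rests, things and bystanders are all on it. Origin: centre of its underside (its top is 8 mm above)
- drain_trivet: rest for the idli plate: slatted dark wooden trivet, 116 x 106 mm (local x, y), six bars along local x, 8 mm thick, fixed. Origin: centre of its underside (top 8 mm above)
- drip_tile: rest for the brush: plain square white tile, 104 x 104 mm, 8 mm thick, fixed. Origin: centre of its underside (top 8 mm above)
- oval_tray: the free spot: flat oval metal tray without rim, 140 x 90 mm (local x, y), 8 mm thick, fixed, empty at the start. Origin: centre of its underside (top 8 mm above)
- vent_weight: bystander, loose: small turned aluminium cooker vent weight, 28 mm diameter, 46 mm tall, standing on the shelf. Origin: centre of its underside
- tumbler: bystander, loose: open steel tumbler, 62 mm diameter at the rim, 75 mm tall, standing on the shelf. Origin: centre of its underside
- jar: bystander, loose: amber glass jar with a dark wooden cap, 48 mm diameter, 70 mm tall, standing on the shelf. Origin: centre of its underside. (A flat red gasket ring, 6 mm high, also lies fixed on the shelf and is in nobody's way; the counter behind and to the sides of the shelf carries taller fixed kitchenware, up to 200 mm high, all beyond x = 0.74 or beyond 0.55 to either side.)

How it is judged:
On the way:
1. one of the three things stands upright on the oval tray (within 35 mm of its centre), let go (((horizontal distance between dabba and oval_tray below 0.035 m and z of dabba in the frame of oval_tray between 0.004 and 0.013 m and angle between dabba's own z axis and vertical below 0.12 rad and contact force between the fingers and dabba below 0.05 N) or (horizontal distance between idli_plate and oval_tray below 0.035 m and z of idli_plate in the frame of oval_tray between 0.004 and 0.013 m and angle between idli_plate's own z axis and vertical below 0.12 rad and contact force between the fingers and idli_plate below 0.05 N) or (horizontal distance between brush and oval_tray below 0.035 m and z of brush in the frame of oval_tray between 0.004 and 0.013 m and angle between brush's own z axis and vertical below 0.12 rad and contact force between the fingers and brush below 0.05 N))), for 0.2 s.
At the end, for the whole second after the job is handed in: dabba on the cork mat, idli plate on the drain trivet, brush on the drip tile, each within 15 mm of the rest's centre, standing upright on it (tilt under 0.12 rad), released and at rest; nothing left on the oval tray (every thing more than 60 mm from its centre) (horizontal distance between dabba and cork_mat below 0.015 m and z of dabba in the frame of cork_mat between 0.004 and 0.013 m and angle between each of dabba, idli_plate, brush's own z axis and vertical below 0.12 rad and linear speed of each of dabba, idli_plate, brush below 0.02 m/s and angular speed of each of dabba, idli_plate, brush below 0.2 rad/s and contact force between the fingers and dabba below 0.05 N and horizontal distance between idli_plate and drain_trivet below 0.015 m and z of idli_plate in the frame of drain_trivet between 0.004 and 0.013 m and contact force between the fingers and idli_plate below 0.05 N and horizontal distance between brush and drip_tile below 0.015 m and z of brush in the frame of drip_tile between 0.004 and 0.013 m and contact force between the fingers and brush below 0.05 N and horizontal distance between each of dabba, idli_plate, brush and oval_tray above 0.06 m); the robot touches nothing.
It fails at once if the vent weight, the tumbler or the jar is shifted by more than 25 mm or tipped (distance of any of vent_weight, tumbler, jar from where it was at the start of the episode above 0.025 m or angle between any of vent_weight, tumbler, jar's own z axis and vertical above 0.35 rad).
It fails at once if the dabba is dropped (falls free faster than 0.5 m/s, some 13 mm of fall) (contact force between the fingers and dabba below 0.05 N and linear speed of dabba above 0.5 m/s).
It fails at once if the idli plate is dropped (falls free faster than 0.5 m/s, some 13 mm of fall) (contact force between the fingers and idli_plate below 0.05 N and linear speed of idli_plate above 0.5 m/s).
It fails at once if the brush is dropped (falls free faster than 0.5 m/s, some 13 mm of fall) (contact force between the fingers and brush below 0.05 N and linear speed of brush above 0.5 m/s).
It also fails if it takes over 120 s, if anything falls off the work surface, if the arm or the gripper's body presses on something with over 40 N, if the wrist force passes 120 N, or if a joint passes its speed limit or range.

## Working session

There is one attempt and no reset: what is moved stays moved. The work goes in short steps, Python scripts to look and compute and a shell command to move; the robot and the scene stay as the last step left them, time stands still between calls to the robot, and variables do not carry over. Pictures are saved under pics/ and viewed, about 12 in all and at most 16, crops included, and the job is handed in when it is done.

```bash
mkdir -p pics; ls
python3 - <<'E'
from station import *
import cv2
o=get_obs();print(o)
for n in("scene","top"):
    cv2.imwrite(f"pics/{n}0.png",capture(n)); m=camera_model(n); print(n,m)
E
```

```text
pics
{'clock': 0.0, 'joint_pos': array([ 1.15030667,  0.70710977, -0.02766252,  1.48497756,  0.02201652,
        0.95090369, -0.07549546]), 'qvel': array([-0.0006957 ,  0.00068586,  0.00059097,  0.00067301, -0.00092286,
       -0.00180051,  0.00101654]), 'joint_efforts': array([-7.22772274e-04, -8.83220315e+01,  1.23433180e+00, -2.36177069e+01,
        1.68059045e-02,  6.49590947e-03,  1.43650241e-04]), 'eef_pos': array([ 0.21255372, -0.53399413,  0.23082821]), 'orientation': array([-3.08434822e+00, -5.91323508e-01,  3.53217415e-04]), 'ft_force': array([ 0.11204183, -0.36477723, -0.70256678]), 'wrist_torque': array([ 0.00453745,  0.05160458, -0.00644102]), 'opening': 0.08513035282846979}
scene {'mtx': array([[411.63164541,   0.        , 252.3480792 ],
       [  0.        , 411.63164541, 186.55819177],
       [  0.        ,   0.        ,   1.        ]]), 'R': array([[ 0.49521864,  0.86874192,  0.00678041],
       [ 0.70166157, -0.39534952, -0.59276454],
       [-0.51227877,  0.2983056 , -0.80534727]]), 't': array([-0.30872332, -0.31217287,  1.18971756])}
top {'mtx': array([[358.26265607,   0.        , 254.76787432],
       [  0.        , 358.26265607, 197.22197717],
       [  0.        ,   0.        ,   1.        ]]), 'R': array([[ 2.80305404e-02, -9.99597260e-01,  4.42787861e-03],
       [-9.91506806e-01, -2.83658984e-02, -1.26923715e-01],
       [ 1.26998198e-01, -8.32531458e-04, -9.91902598e-01]]), 't': array([0.02508439, 0.54569544, 0.91905411])}
```

View pics/scene0.png

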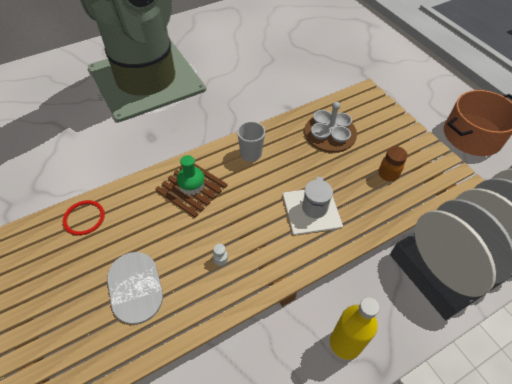

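```bash
python3 -c "
import cv2;i=cv2.imread('pics/top0.png');cv2.imwrite('pics/top0b.png',cv2.resize(i,(768,576),interpolation=cv2.INTER_CUBIC))"
```

```text
(no output)
```

View pics/top0b.png

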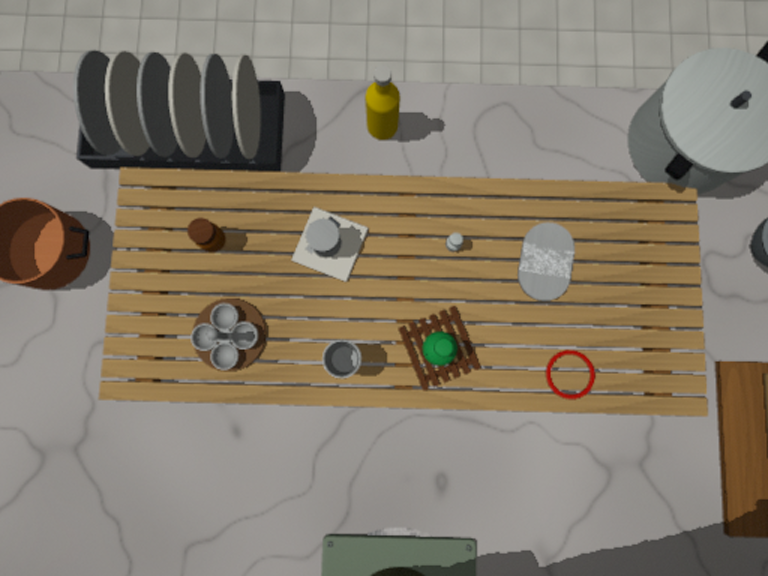

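```bash
cat > h.py <<'E'
from station import *
import numpy as np, cv2
from scipy.spatial.transform import Rotation as Ro
def w(n,u,v,z,m=None):
    m=m or camera_model(n); d=m["R"].T@np.linalg.solve(m["mtx"],[u,v,1]); c=-m["R"].T@m["t"]
    return (c+d*(z-c[2])/d[2])
def px(n,X,m=None):
    m=m or camera_model(n); p=m["mtx"]@(m["R"]@np.array(X)+m["t"]); return p[:2]/p[2]
def go(x,y,z,yaw=0):
    """remaining tool-frame move (mm) and turn to a downward pose, tool x at yaw"""
    o=get_obs(); R=Ro.from_rotvec(o["orientation"]); G=Ro.from_euler("z",yaw)*Ro.from_euler("x",np.pi)
    print("yaw",np.round(np.arctan2(*R.as_matrix()[[1,0],0]),3),"rot",np.round((R.inv()*G).as_rotvec(),3),"shift(now)",np.round(R.inv().apply(np.array([x,y,z])-o["eef_pos"])*1000,1),
     "shift(after turn)",np.round(G.inv().apply(np.array([x,y,z])-o["eef_pos"])*1000,1),"q7",o["joint_pos"][6].round(2))
E
python3 - <<'E'
from h import *
try: print(tcp_to_grasp)
except NameError: print("no ttg")
P=dict(tile=(330.7,246,.058),tray=(547,261,.058),trivet=(440.5,347.5,.058),cork=(230,334.5,.058),dabba=(323,237,.12),brush=(440,348,.143),ball=(243,335,.143),leaves=(225,337,.075),weight=(455,241,.096),tumbler=(342,358,.12),jar=(203,231,.12))
for k,(u,v,z) in P.items(): print(k,w("top",u/1.5-.17,v/1.5-.17,z).round(3))
S=dict(tile=(312,210,.058),tray=(135,287,.058),brush=(188,161,.143),ball=(336,105,.138),cork=(331,132,.058),dabba=(318,192,.12),jar=(397,155,.12),trivet=(191,188,.058))
for k,(u,v,z) in S.items(): print("s",k,w("scene",u,v,z).round(3))
go(.5,-.1,.25)
i=cv2.imread('pics/top0.png')[125:260,120:400];cv2.imwrite('pics/c0.png',cv2.resize(i,None,fx=2.8,fy=2.8,interpolation=cv2.INTER_CUBIC))
E
```

```text
0.0187
tile [0.628 0.134 0.058]
tray [ 0.612 -0.245  0.058]
trivet [ 0.456 -0.061  0.058]
cork [0.468 0.3   0.058]
dabba [0.629 0.141 0.12 ]
brush [ 0.452 -0.051  0.143]
ball [0.464 0.256 0.143]
leaves [0.463 0.303 0.075]
weight [ 0.634 -0.079  0.096]
tumbler [0.433 0.102 0.12 ]
jar [0.633 0.337 0.12 ]
s tile [0.639 0.134 0.058]
s tray [ 0.618 -0.245  0.058]
s brush [ 0.461 -0.056  0.143]
s ball [0.47  0.303 0.138]
s cork [0.477 0.301 0.058]
s dabba [0.639 0.138 0.12 ]
s jar [0.642 0.338 0.12 ]
s trivet [ 0.464 -0.062  0.058]
yaw 0.379 rot [-0.001  0.     0.379] shift(now) [ 427.6 -297.   -18.8] shift(after turn) [ 287.5 -434.   -19.1] q7 -0.08
```

View pics/c0.png

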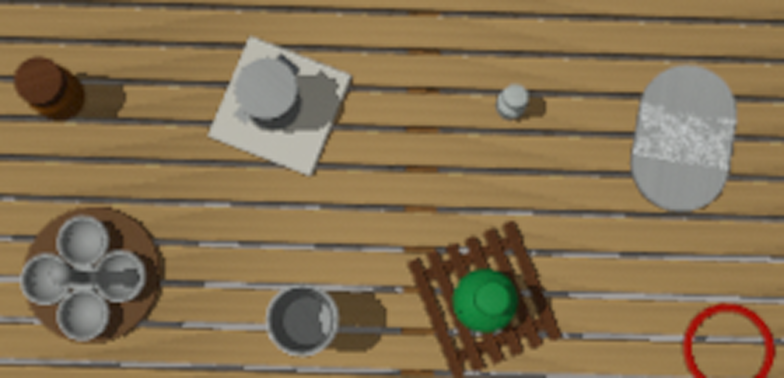

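```bash
python3 -m inch '[[0,0,0.095,0,0,0,85],[0,0,0.095,0,0,0,85],[0,0,0.095,0,0,0,85],[0,0,0.094,0,0,0,85],[0,0,0,17,-32,-2,85],[0,0,0,17,-32,-2,85],[0,0,0,17,-32,-2,85],[0,0,0,17,-32,-2,85],[0,0,0,17,-32,-2,85],[0,0,0,17,-32,-2,85]]' 30
python3 -m inch '[[0,0,0,17,-32,-2,85],[0,0,0,17,-32,-2,85],[0,0,0,17,-32,-2,85],[0,0,0,17,-32,-2,85],[0,0,0,15,-30,0,85],[0,0,0,15,-32,0,85],[0,0,0,15,-32,0,85],[0,0,0,15,-30,0,85],[0,0,0,8,-14,0,85],[0,0,0,0,0,0,85]]'
python3 - <<'E'
from h import *
go(.456,-.055,.25)
m=camera_model("wrist");i=capture("wrist");cv2.imwrite('pics/w1.png',i)
print(m)
for k,X in dict(brushtop=(.456,-.055,.143),trivet=(.456,-.061,.058)).items(): print(k,px("wrist",X,m))
E
```

```text
clock: 0.93
eef_pos: [0.3151, -0.3406, 0.2433]
orientation: [-3.141, 0.001, 0.0]
ft_force: [0.6, -0.7, 0.5]
opening: 0.0852
clock: 1.77
eef_pos: [0.452, -0.0727, 0.2509]
orientation: [-3.14, -0.008, 0.0]
ft_force: [-0.0, -0.5, 0.7]
opening: 0.085
yaw 0.005 rot [-0.001  0.     0.005] shift(now) [  4.1 -17.7   1. ] shift(after turn) [  4.  -17.7   0.9] q7 -1.34
{'mtx': array([[308.95822259,   0.        , 251.85219033],
       [  0.        , 308.95822259, 188.21825137],
       [  0.        ,   0.        ,   1.        ]]), 'R': array([[ 3.53562273e-03, -9.99992005e-01, -1.86780316e-03],
       [-9.59622022e-01, -3.91824115e-03,  2.81265394e-01],
       [-2.81270464e-01,  7.97936727e-04, -9.59628204e-01]]), 't': array([-0.07426971,  0.39093103,  0.52493239])}
brushtop [230.50281649 180.80979907]
trivet [241.19044585 160.94003445]
```

View pics/w1.png

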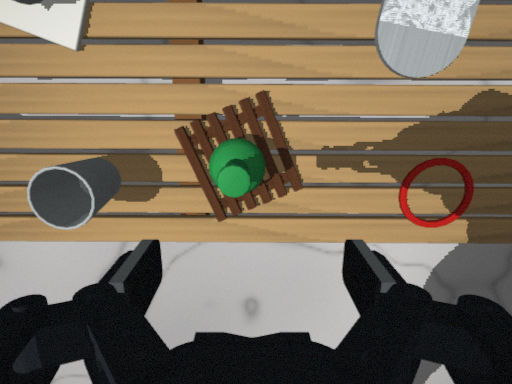

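Run:
```python
from h import *
m=camera_model("wrist")
for k,a in dict(knob=(234,180,.143),head=(237.5,163.5,.094),trivet=(241,157,.058),c1=(176,130,.058),c2=(268,92,.058),c3=(302,185,.058),c4=(221,219,.058)).items(): print(k,w("wrist",*a,m).round(4))
```

```text
knob [ 0.4558 -0.0601  0.143 ]
head [ 0.4597 -0.0609  0.094 ]
trivet [ 0.4594 -0.0631  0.058 ]
c1 [0.4886 0.0064 0.058 ]
c2 [ 0.5277 -0.0917  0.058 ]
c3 [ 0.4276 -0.1317  0.058 ]
c4 [ 0.3862 -0.0391  0.058 ]
```

```bash
python3 -m inch '[[0,0,0,6,-12.5,20,60],[0,0,0,0,0,25,60],[0,0,0,0,0,25,60],[0,0,0,0,0,25,60],[0,0,0,0,0,20,60],[0,0,0,0,0,15,60],[0,0,0,0,0,10,60],[0,0,0,0,0,10,60],[0,0,0,0,0,2,60],[0,0,0,0,0,0,60]]'
python3 - <<'E'
from h import *
go(.458,-.0605,.099)
m=camera_model("wrist");i=capture("wrist");cv2.imwrite('pics/w2.png',i)
E
python3 -m inch '[[0,0,0,0,0,0,0],[0,0,0,0,0,0,0],[0,0,0,0,0,0,0],[0,0,0,0,0,0,0],[0,0,0,0,0,0,0],[0,0,0,0,0,0,0],[0,0,0,0,0,0,0],[0,0,0,0,0,0,0]]' 40
```

```text
clock: 2.65
eef_pos: [0.4562, -0.0645, 0.0991]
orientation: [3.142, -0.002, -0.002]
ft_force: [0.2, -0.4, -0.1]
opening: 0.0601
yaw -0.001 rot [ 0.     0.001 -0.001] shift(now) [ 1.8 -4.   0.1] shift(after turn) [ 1.8 -4.   0.1] q7 -1.32
clock: 3.37
eef_pos: [0.4572, -0.0634, 0.1]
orientation: [-3.141, -0.001, -0.002]
ft_force: [-1.0, 3.2, 9.4]
opening: 0.0276
```

View pics/w2.png

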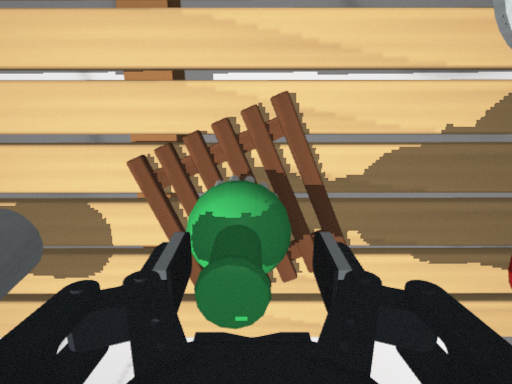

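```bash
python3 -m inch '[[0,0,0,0,0,0,0],[0,0,0,0,0,0,0],[0,0,0,0,0,0,0]]' 40; python3 -m inch '[[0,0,0,0,0,-5,0],[0,0,0,0,0,-10,0],[0,0,0,0,0,-20,0],[0,0,0,0,0,0,0]]'
python3 - <<'E'
from h import *
i=capture("wrist");cv2.imwrite('pics/w3.png',i)
E
```

```text
clock: 3.62
eef_pos: [0.4572, -0.0634, 0.1]
orientation: [-3.141, -0.001, -0.002]
ft_force: [-0.3, 2.5, 9.4]
opening: 0.028
clock: 3.95
eef_pos: [0.4575, -0.064, 0.1371]
orientation: [3.141, -0.001, 0.005]
ft_force: [0.5, -0.2, -0.2]
opening: 0.0279
```

View pics/w3.png

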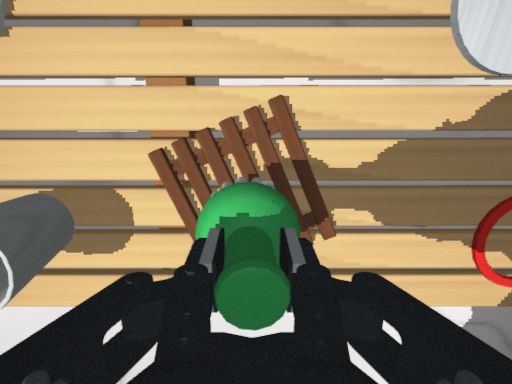

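```bash
python3 -m inch '[[0,0,0,0,0,-30,0],[0,0,0,5,5,-30,0],[0,0,0,15,18,-10,0],[0,0,0,20,23,0,0],[0,0,0,20,23,0,0],[0,0,0,20,23,0,0],[0,0,0,20,23,0,0],[0,0,0,20,23,0,0],[0,0,0,20,23,0,0],[0,0,0,20,23,0,0]]'
python3 -m inch '[[0,0,0,12,15,0,0],[0,0,0,4,4,0,0],[0,0,0,0,0,20,0],[0,0,0,0,0,30,0],[0,0,0,0,0,25,0],[0,0,0,0,0,10,0],[0,0,0,0,0,5,0],[0,0,0,0,0,5,0],[0,0,0,0,0,0,0]]'
python3 - <<'E'
from h import *
go(.614,-.245,.101)
i=capture("wrist");cv2.imwrite('pics/w4.png',i)
E
```

```text
clock: 4.83
eef_pos: [0.6172, -0.249, 0.2038]
orientation: [-3.141, 0.0, 0.001]
ft_force: [0.6, 0.0, -0.5]
opening: 0.0277
clock: 5.58
eef_pos: [0.6329, -0.2669, 0.1095]
orientation: [3.142, -0.0, 0.001]
ft_force: [0.0, -0.1, -0.5]
opening: 0.0276
yaw -0.0 rot [ 0. -0. -0.] shift(now) [-18.9 -21.9   8.5] shift(after turn) [-18.9 -21.9   8.5] q7 -1.13
```

View pics/w4.png

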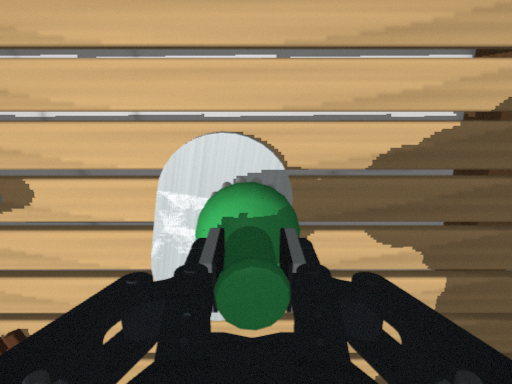

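```bash
python3 -m inch '[[0,0,0,-10,-11,0,0],[0,0,0,-9,-11,0,0],[0,0,0,0,0,0,0],[0,0,0,0,0,4,0],[0,0,0,0,0,3,0],[0,0,0,0,0,1,0],[0,0,0,0,0,0.5,0],[0,0,0,0,0,0,0]]'
```

```text
clock: 6.3
eef_pos: [0.6137, -0.2451, 0.1006]
orientation: [-3.142, 0.001, 0.0]
ft_force: [-0.1, 0.5, -0.2]
opening: 0.0282
```

```bash
python3 -m inch '[[0,0,0,0,0,0.7,0],[0,0,0,0,0,0.7,0],[0,0,0,0,0,0,0]]'; python3 -m inch '[[0,0,0,0,0,0,35],[0,0,0,0,0,0,40],[0,0,0,0,0,0,60],[0,0,0,0,0,0,60],[0,0,0,0,0,0,60],[0,0,0,0,0,0,60],[0,0,0,0,0,-20,60],[0,0,0,0,0,-40,60],[0,0,0,0,0,-40,60],[0,0,0,0,0,0,60]]'
python3 - <<'E'
from h import *
m=camera_model("wrist");print(px("wrist",(.614,-.245,.143),m),px("wrist",(.614,-.245,.058),m)); go(.464,.303,.25)
i=capture("wrist");cv2.imwrite('pics/w5.png',i)
E
```

```text
clock: 6.55
eef_pos: [0.6141, -0.2448, 0.1001]
orientation: [3.141, -0.0, 0.002]
ft_force: [-2.0, 0.6, 8.3]
opening: 0.0275
clock: 7.38
eef_pos: [0.6158, -0.2459, 0.2068]
orientation: [3.138, -0.001, 0.014]
ft_force: [0.6, -1.7, -0.4]
opening: 0.0598
[249.64559747 205.71500671] [249.97966635 177.1381316 ]
yaw -0.0 rot [ 0.004 -0.009 -0.   ] shift(now) [-151.6 -548.7  -46.5] shift(after turn) [-151.8 -548.9  -43.2] q7 -1.15
```

View pics/w5.png

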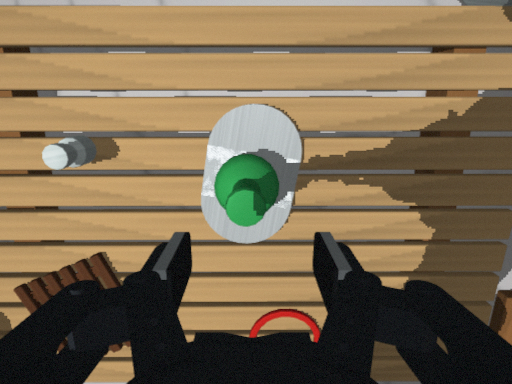

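```bash
python3 -m inch '[[0,0,0,0,-5,-20,85],[0,0,0,-4,-20,-14,85],[0,0,0,-10,-35,-9,85],[0,0,0,-10,-36,0,85],[0,0,0,-10,-36,0,85],[0,0,0,-10,-36,0,85],[0,0,0,-10,-36,0,85],[0,0,0,-10,-36,0,85],[0,0,0,-10,-36,0,85],[0,0,0,-10,-36,0,85]]'
python3 -m inch '[[0,0,0,-10,-36,0,85],[0,0,0,-10,-36,0,85],[0,0,0,-10,-36,0,85],[0,0,0,-10,-36,0,85],[0,0,0,-10,-36,0,85],[0,0,0,-10,-36,0,85],[0,0,0,-7,-20,0,85],[0,0,0,0,0,0,85]]'
python3 - <<'E'
from h import *
m=camera_model("wrist");print(m["R"],m["t"]); go(.464,.303,.25)
print(px("wrist",(.464,.303,.143),m),px("wrist",(.468,.301,.058),m))
i=capture("wrist");cv2.imwrite('pics/w6.png',i)
E
```

```text
clock: 8.27
eef_pos: [0.5288, 0.0688, 0.242]
orientation: [-3.142, 0.0, 0.001]
ft_force: [1.4, -0.4, -0.7]
opening: 0.0848
clock: 8.93
eef_pos: [0.4603, 0.308, 0.2415]
orientation: [-3.14, -0.009, 0.003]
ft_force: [-1.4, 0.4, 0.1]
opening: 0.085
[[ 4.58470566e-03 -9.99987654e-01 -1.91649891e-03]
 [-9.59085573e-01 -4.93969561e-03  2.83073247e-01]
 [-2.83079219e-01  5.40278935e-04 -9.59096379e-01]] [0.30591543 0.40266594 0.51865712]
yaw 0.006 rot [-0.001  0.002  0.006] shift(now) [ 3.6  5.  -8.5] shift(after turn) [ 3.7  5.  -8.5] q7 -2.04
[257.74253353 184.06252318] [258.34844398 159.01935692]
```

View pics/w6.png

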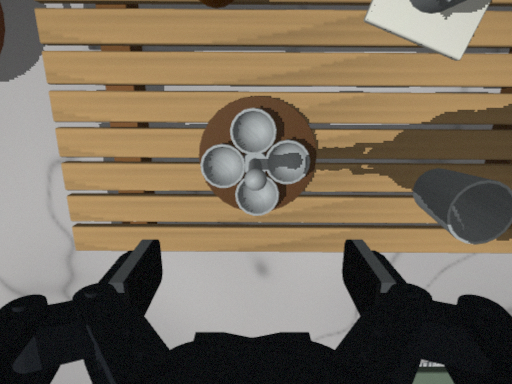

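Run:
```python
from h import *
m=camera_model("wrist")
for k,a in dict(ball=(255,180,.1335),leaves=(255.3,162.8,.075),cork=(258.5,154.5,.058)).items(): print(k,w("wrist",*a,m).round(4))
go(.466,.304,.106)
```

```text
ball [0.4661 0.3023 0.1335]
leaves [0.4687 0.3014 0.075 ]
cork [0.4742 0.2979 0.058 ]
yaw 0.003 rot [0.    0.001 0.003] shift(now) [  4.6   1.2 135.6] shift(after turn) [  4.4   1.2 135.6] q7 -2.04
```

```bash
python3 -m inch '[[0,0,0,5,2,20,60],[0,0,0,0,0,25,50],[0,0,0,0,0,25,50],[0,0,0,0,0,25,50],[0,0,0,0,0,25,50],[0,0,0,0,0,15,50],[0,0,0,0,0,10,50],[0,0,0,0,0,8,50],[0,0,0,0,0,2,50],[0,0,0,0,0,0,50]]'
python3 - <<'E'
from h import *
go(.467,.302,.086)
m=camera_model("wrist");i=capture("wrist");cv2.imwrite('pics/w7.png',i)
print(px("wrist",(.467,.302,.1335),m),px("wrist",(.472,.299,.058),m))
E
```

```text
clock: 9.82
eef_pos: [0.468, 0.301, 0.0875]
orientation: [3.142, -0.001, 0.0]
ft_force: [-1.2, 0.0, 0.1]
opening: 0.0502
yaw -0.001 rot [ 0.    -0.    -0.001] shift(now) [-1.  -1.   1.5] shift(after turn) [-1.  -1.   1.5] q7 -1.99
[247.8868282  302.73138545] [254.50883774 214.87167786]
```

View pics/w7.png

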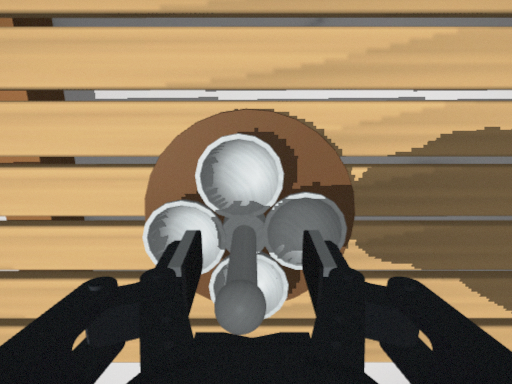

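```bash
python3 -m inch '[[0,0,0,-2,-3,0,50],[0,0,0,0,0,0,40],[0,0,0,0,0,0,0],[0,0,0,0,0,0,0],[0,0,0,0,0,0,0],[0,0,0,0,0,0,0],[0,0,0,0,0,0,0],[0,0,0,0,0,0,0],[0,0,0,0,0,0,0]]' 60
python3 - <<'E'
from h import *
print(w("wrist",250,208,.058))
E
python3 -m inch '[[0,0,0,0,0,-3,0],[0,0,0,0,0,-7,0],[0,0,0,0,0,-20,0],[0,0,0,0,0,-25,0],[0,0,0,0,0,-30,0],[0,0,0,0,0,-30,0],[0,0,0,0,0,0,0]]'
python3 - <<'E'
from h import *
m=camera_model("wrist");i=capture("wrist");cv2.imwrite('pics/w8.png',i)
print(px("wrist",(.472,.299,.058),m)); go(.466,-.05,.2)
E
```

```text
clock: 10.62
eef_pos: [0.4658, 0.3042, 0.0874]
orientation: [3.142, -0.0, -0.0]
ft_force: [-0.3, -0.2, -2.9]
opening: 0.0125
[0.47418669 0.30486082 0.058     ]
clock: 11.2
eef_pos: [0.4674, 0.305, 0.208]
orientation: [-3.137, 0.001, -0.009]
ft_force: [0.1, 0.2, -0.9]
opening: 0.0124
[258.26433468 169.95405027]
yaw -0.0 rot [-0.003 -0.004 -0.   ] shift(now) [ -0.6 354.7   4.3] shift(after turn) [ -0.7 354.7   5.3] q7 -2.03
```

View pics/w8.png

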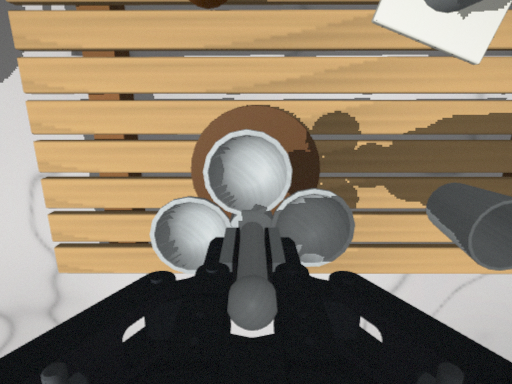

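```bash
python3 - <<'E'
from h import *
o=get_obs(); print(o["eef_pos"], w("wrist",252,302,o["eef_pos"][2]+.0461))
E
python3 -m inch '[[0,0,0,0,15,0,0],[0,0,0,-1,30,0,0],[0,0,0,-1,34,0,0],[0,0,0,-1,34,0,0],[0,0,0,-1,34,0,0],[0,0,0,-1,34,0,0],[0,0,0,-1,34,0,0],[0,0,0,-1,34,0,0],[0,0,0,-1,34,0,0],[0,0,0,0,34,0,0]]'
python3 -m inch '[[0,0,0,0,30,0,0],[0,0,0,0,15,0,0],[0,0,0,0,6,0,0],[0,0,0,0,0,20,0],[0,0,0,0,0,25,0],[0,0,0,0,0,25,0],[0,0,0,0,0,15,0],[0,0,0,0,0,10,0],[0,0,0,0,0,5,0],[0,0,0,0,0,0,0]]'
python3 - <<'E'
from h import *
go(.459,-.063,.0874)
m=camera_model("wrist");i=capture("wrist");cv2.imwrite('pics/w9.png',i)
print(px("wrist",(.459,-.063,.058),m))
z=.058
for c in [(.4886,.0064),(.5277,-.0917),(.4276,-.1317),(.3862,-.0391)]: print(px("wrist",(*c,.058),m))
E
```

```text
[0.46666094 0.30471636 0.20532068] [0.46588814 0.30408352 0.25142068]
clock: 12.08
eef_pos: [0.457, -0.0143, 0.202]
orientation: [-3.141, 0.0, 0.002]
ft_force: [0.9, 1.2, -3.2]
opening: 0.0121
clock: 12.92
eef_pos: [0.4573, -0.0631, 0.1015]
orientation: [-3.141, -0.001, 0.003]
ft_force: [0.4, -0.4, -2.4]
opening: 0.0123
yaw 0.0 rot [-0.001  0.002  0.   ] shift(now) [ 1.7 -0.1 14.1] shift(after turn) [ 1.7 -0.1 14.1] q7 -1.36
[251.04419512 210.17291847]
[138.06892477 165.00193528]
[300.46512444  98.6345965 ]
[353.65798089 254.14046212]
[217.46350098 306.71058187]
```

View pics/w9.png

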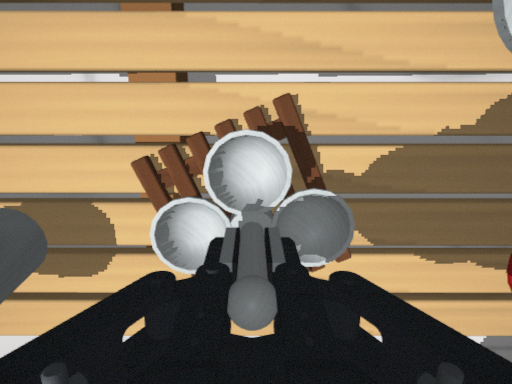

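```bash
python3 -m inch '[[0,0,0,2.5,0,4,0],[0,0,0,0,0,4,0],[0,0,0,0,0,3,0],[0,0,0,0,0,2,0],[0,0,0,0,0,1,0],[0,0,0,0,0,0.5,0],[0,0,0,0,0,0,0]]'
```

```text
clock: 13.55
eef_pos: [0.4602, -0.0638, 0.0879]
orientation: [-3.141, 0.0, 0.0]
ft_force: [0.4, 0.1, -2.3]
opening: 0.0122
```

```bash
python3 -m inch '[[0,0,0,0,0,0.7,0],[0,0,0,0,0,0.5,0],[0,0,0,0,0,0,0]]'
```

```text
clock: 13.8
eef_pos: [0.4603, -0.0636, 0.0871]
orientation: [-3.141, 0.0, -0.001]
ft_force: [-1.4, 1.7, 8.3]
opening: 0.0123
```

```bash
python3 -m inch '[[0,0,0,0,0,0,18],[0,0,0,0,0,0,50],[0,0,0,0,0,0,50],[0,0,0,0,0,0,50],[0,0,0,0,0,0,50],[0,0,0,0,0,-15,50],[0,0,0,0,0,-35,50],[0,0,0,0,0,-40,50],[0,0,0,0,0,-40,50],[0,0,0,10,-12,-30,85]]'
python3 -m inch '[[0,0,0,22,-27,-5,85],[0,0,0,22,-27,0,85],[0,0,0,22,-27,0,85],[0,0,0,22,-27,0,85],[0,0,0,22,-27,0,85],[0,0,0,22,-27,0,85],[0,0,0,18,-22,0,85],[0,0,0,5,-6,0,85],[0,0,0,0,0,0,85],[0,0,0,0,0,0,85]]'
python3 - <<'E'
from h import *
m=camera_model("wrist");go(.632,.138,.25)
i=capture("wrist");print(px("wrist",(.632,.138,.12),m),px("wrist",(.632,.134,.058),m),px("wrist",(.459,-.063,.058),m))
print(m["R"].tolist(),m["t"])
cv2.imwrite('pics/w10.png',np.vstack([cv2.resize(i[60:300,120:400],None,fx=2,fy=2,interpolation=cv2.INTER_CUBIC)]))
E
```

```text
clock: 14.63
eef_pos: [0.4692, -0.0536, 0.25]
orientation: [3.141, -0.005, 0.002]
ft_force: [0.8, -0.7, 0.3]
opening: 0.0608
clock: 15.47
eef_pos: [0.625, 0.1378, 0.2513]
orientation: [3.141, -0.0, -0.001]
ft_force: [-0.7, -0.3, -0.3]
opening: 0.0851
yaw -0.0 rot [ 0.001  0.001 -0.   ] shift(now) [ 7.  -0.2  1.3] shift(after turn) [ 7.  -0.2  1.3] q7 -1.74
[251.17861255 170.93323435] [254.93101932 158.08568676] [411.19027651 293.43777572]
[[-0.001514903342413005, -0.9999988497610187, -7.446143074147301e-05], [-0.9594454816963919, 0.001432478836690847, 0.2818906093802399], [-0.2818901784742484, 0.0004984787096305515, -0.9594465481717752]] [0.13835375 0.55662873 0.57413715]
```

View pics/w10.png

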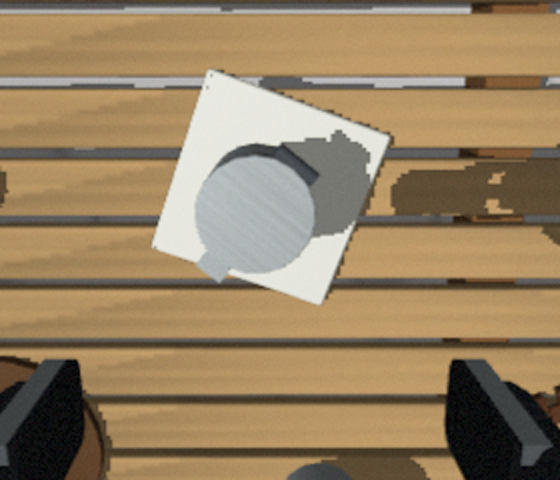

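Run:
```python
from h import *
m=camera_model("wrist")
print("lid",w("wrist",247.5,166.5,.12,m),"tile",w("wrist",254.9,154.6,.058,m))
c=[(211,70),(391,136),(324,304),(153,247)];c=[w("wrist",120+a/2,60+b/2,.058,m)[:2] for a,b in c];print(np.round(c,4),[np.linalg.norm(c[k]-c[k-1]).round(4) for k in range(4)])
h=[w("wrist",120+a/2,60+b/2,.115,m)[:2] for a,b in((300,162),(215,265))];d=h[0]-h[1];print(h,np.arctan2(d[1],d[0]))
go(*w("wrist",247.5,166.5,.12,m)[:2],.17,-.69)
```

```text
lid [0.63601869 0.14078262 0.12      ] tile [0.63580707 0.13349114 0.058     ]
[[0.6986 0.1642]
 [0.6645 0.0685]
 [0.5684 0.102 ]
 [0.603  0.1994]] [np.float64(0.1019), np.float64(0.1016), np.float64(0.1017), np.float64(0.1034)]
[array([0.65836244, 0.12041889]), array([0.60984925, 0.15993767])] -0.6835794252383489
yaw -0.001 rot [0.001 0.    0.689] shift(now) [11.1 -3.5 81.7] shift(after turn) [ 6.4 -9.8 81.7] q7 -1.74
```

```bash
python3 -m inch '[[0,0,0,11,-3,0,85],[0,0,0.115,0,0,0,85],[0,0,0.115,0,0,5,85],[0,0,0.115,0,0,10,85],[0,0,0.115,0,0,15,85],[0,0,0.115,0,0,20,85],[0,0,0.115,0,0,20,85],[0,0,0,0,0,15,85],[0,0,0,0,0,0,85]]'
python3 - <<'E'
from h import *
go(.636,.141,.069,-.69)
m=camera_model("wrist");print(px("wrist",(.636,.141,.12),m))
i=capture("wrist");cv2.imwrite('pics/w11.png',i)
E
```

```text
clock: 16.27
eef_pos: [0.6348, 0.1401, 0.1644]
orientation: [2.953, -1.064, -0.005]
ft_force: [-0.7, -0.1, -0.6]
opening: 0.0846
yaw -0.692 rot [ 0.003  0.002 -0.002] shift(now) [ 0.5 -1.7 95.4] shift(after turn) [ 0.3 -1.4 95.4] q7 -2.29
[248.63916513 212.22009701]
```

View pics/w11.png

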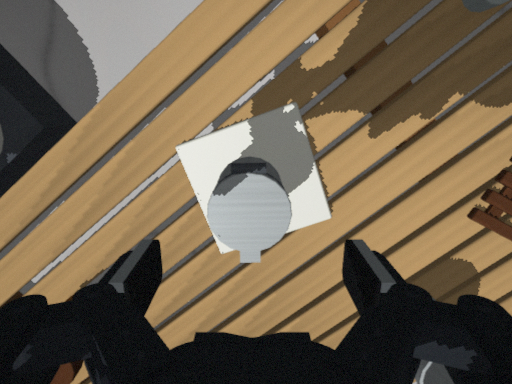

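```bash
python3 -m inch '[[0,0,0,0.5,-1,15,85],[0,0,0,0,0,20,85],[0,0,0,0,0,20,85],[0,0,0,0,0,15,85],[0,0,0,0,0,10,85],[0,0,0,0,0,8,85],[0,0,0,0,0,6,85],[0,0,0,0,0,1,85],[0,0,0,0,0,0,85]]' 60
python3 -m inch '[[0,0,0,0,0,0,60],[0,0,0,0,0,0,0],[0,0,0,0,0,0,0],[0,0,0,0,0,0,0],[0,0,0,0,0,0,0],[0,0,0,0,0,0,0],[0,0,0,0,0,0,0]]' 60
```

```text
clock: 17.07
eef_pos: [0.6375, 0.1416, 0.0722]
orientation: [-2.956, 1.062, -0.001]
ft_force: [0.7, 0.3, 0.4]
opening: 0.0852
clock: 17.65
eef_pos: [0.6376, 0.1417, 0.0726]
orientation: [-2.956, 1.063, -0.001]
ft_force: [-2.4, -1.0, 9.0]
opening: 0.0528
```

```bash
python3 -m inch '[[0,0,0,0,0,-3,0],[0,0,0,0,0,-7,0],[0,0,0,0,0,-20,0],[0,0,0,0,0,-30,0],[0,0,-0.115,0,0,-30,0],[0,0,-0.115,0,0,-20,0],[0,0,-0.115,0,0,-10,0],[0,0,-0.115,0,0,0,0],[0,0,-0.115,0,0,0,0],[0,0,-0.115,0,0,0,0]]'
python3 -m inch '[[0,0,0,-10,-10,0,0],[0,0,0,-20,-20,0,0],[0,0,0,-22,-22,0,0],[0,0,0,-22,-22,0,0],[0,0,0,-22,-22,0,0],[0,0,0,-22,-22,0,0],[0,0,0,-20,-20,0,0],[0,0,0,-15,-15,0,0],[0,0,0,-6,-6,0,0],[0,0,0,0,0,0,0]]'
python3 - <<'E'
from h import *
go(.474,.301,.0726)
E
```

```text
clock: 18.48
eef_pos: [0.6373, 0.1415, 0.1926]
orientation: [3.142, 0.008, 0.001]
ft_force: [0.2, -0.4, -1.9]
opening: 0.0532
clock: 19.32
eef_pos: [0.4772, 0.3023, 0.1923]
orientation: [-3.141, -0.004, 0.0]
ft_force: [-0.3, -0.3, -1.5]
opening: 0.0531
yaw 0.002 rot [-0.001  0.     0.002] shift(now) [ -3.2   1.4 119.7] shift(after turn) [ -3.2   1.3 119.7] q7 -2.03
```

```bash
python3 -m inch '[[0,0,0,-3.5,1.5,15,0],[0,0,0,0,0,25,0],[0,0,0,0,0,25,0],[0,0,0,0,0,20,0],[0,0,0,0,0,12,0],[0,0,0,0,0,8,0],[0,0,0,0,0,5,0],[0,0,0,0,0,4,0],[0,0,0,0,0,3,0],[0,0,0,0,0,0,0]]'
python3 -m inch '[[0,0,0,0,0,1.5,0],[0,0,0,0,0,0.7,0],[0,0,0,0,0,0,0]]'
```

```text
clock: 20.15
eef_pos: [0.4751, 0.2991, 0.0748]
orientation: [-3.141, 0.001, -0.0]
ft_force: [-0.5, -0.0, -1.4]
opening: 0.0529
clock: 20.4
eef_pos: [0.4749, 0.2993, 0.0727]
orientation: [-3.141, 0.0, -0.0]
ft_force: [0.5, 0.1, -1.3]
opening: 0.0529
```

```bash
python3 -m inch '[[0,0,0,0,0,0.7,0],[0,0,0,0,0,0.5,0],[0,0,0,0,0,0,0]]'; python3 -m inch '[[0,0,0,0,0,0,60],[0,0,0,0,0,0,70],[0,0,0,0,0,0,85],[0,0,0,0,0,0,85],[0,0,0,0,0,0,85],[0,0,0,0,0,0,85],[0,0,0,0,0,-20,85],[0,0,0,0,0,-40,85],[0,0,0,0,0,-40,85],[0,0,0,0,0,-40,85]]'
python3 - <<'E'
from h import *
m=camera_model("wrist"); i=capture("wrist");cv2.imwrite('pics/w12.png',i)
print(px("wrist",(.475,.299,.12),m),px("wrist",(.474,.301,.058),m))
go(.614,-.245,.21)
E
```

```text
clock: 20.65
eef_pos: [0.4749, 0.2993, 0.0725]
orientation: [-3.141, 0.0, -0.001]
ft_force: [-5.3, -2.5, 21.2]
opening: 0.0527
clock: 21.48
eef_pos: [0.4745, 0.2988, 0.2131]
orientation: [3.141, -0.001, -0.001]
ft_force: [0.8, -0.0, -0.8]
opening: 0.0852
[251.18660316 189.90482811] [249.31318403 172.91177482]
yaw -0.001 rot [-0.005 -0.007 -0.001] shift(now) [137.6 544.9   8.8] shift(after turn) [137.3 544.9  10.3] q7 -2.04
```

View pics/w12.png

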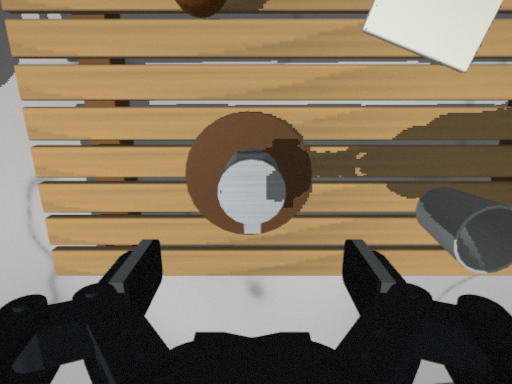

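```bash
python3 -m inch '[[0,0,0,4,15,-10,85],[0,0,0,9,36,0,85],[0,0,0,9,36,0,70],[0,0,0,9,36,0,60],[0,0,0,9,36,0,60],[0,0,0,9,36,0,60],[0,0,0,9,36,0,60],[0,0,0,9,36,0,60],[0,0,0,9,36,0,60],[0,0,0,9,36,0,60]]'
python3 -m inch '[[0,0,0,9,36,0,60],[0,0,0,9,36,0,60],[0,0,0,9,36,0,60],[0,0,0,9,36,0,60],[0,0,0,9,36,0,60],[0,0,0,9,20,0,60],[0,0,0,0,0,0,60],[0,0,0,0,0,0,60]]'
python3 - <<'E'
from h import *
m=camera_model("wrist"); i=capture("wrist")
g=cv2.inRange(cv2.cvtColor(i,cv2.COLOR_BGR2HSV),(45,100,120),(80,255,255)); ys,xs=np.nonzero(g)
print("green cols",xs.min(),xs.max(),"rows",ys.min(),ys.max())
for X in [(.614,-.245,.143),(.599,-.245,.143),(.614,-.216,.08),(.614,-.274,.08)]: print(px("wrist",X,m))
go(.614,-.245,.1005)
E
```

```text
clock: 22.37
eef_pos: [0.5599, -0.0417, 0.2213]
orientation: [-3.141, 0.0, 0.0]
ft_force: [-0.3, 0.4, 0.9]
opening: 0.06
clock: 23.03
eef_pos: [0.6135, -0.2408, 0.2206]
orientation: [-3.141, 0.003, 0.001]
ft_force: [-0.9, 0.8, 1.0]
opening: 0.0599
green cols 222 271 rows 152 215
[257.02113974 195.74851673]
[256.9889775  214.50244449]
[225.28942692 175.45690496]
[286.74086735 175.28634095]
yaw -0.0 rot [-0.001  0.001 -0.   ] shift(now) [  0.5   5.5 120.3] shift(after turn) [  0.4   5.4 120.3] q7 -1.19
```

```bash
python3 -m inch '[[0,0,0,0.5,3,15,60],[0,0,0,0,0,25,60],[0,0,0,0,0,25,60],[0,0,0,0,0,20,60],[0,0,0,0,0,15,60],[0,0,0,0,0,10,60],[0,0,0,0,0,6,60],[0,0,0,0,0,1,60],[0,0,0,0,0,0,60]]'
python3 -m inch '[[0,0,0,0,0,0,40],[0,0,0,0,0,0,0],[0,0,0,0,0,0,0],[0,0,0,0,0,0,0],[0,0,0,0,0,0,0],[0,0,0,0,0,0,0],[0,0,0,0,0,0,0]]' 40
```

```text
clock: 23.83
eef_pos: [0.6145, -0.2426, 0.1048]
orientation: [3.142, 0.0, 0.001]
ft_force: [0.5, -0.7, 0.3]
opening: 0.06
clock: 24.42
eef_pos: [0.6146, -0.2428, 0.1051]
orientation: [3.141, -0.0, 0.002]
ft_force: [0.4, 0.7, 6.9]
opening: 0.0285
```

```bash
python3 -m inch '[[0,0,0,0,0,-3,0],[0,0,0,0,0,-7,0],[0,0,0,0,0,-20,0],[0,0,0,0,0,-30,0],[0,0,0,0,0,-30,0],[0,0,0,0,-10,-15,0],[0,0,0,2,-30,0,0],[0,0,0,2,-33,0,0],[0,0,0,2,-33,0,0],[0,0,0,2,-33,0,0]]'
python3 -m inch '[[0,0,0,2,-33,0,0],[0,0,0,2,-33,0,0],[0,0,0,2,-33,0,0],[0,0,0,2,-33,0,0],[0,0,0,2,-33,0,0],[0,0,0,2,-33,0,0],[0,0,0,0,-30,0,0],[0,0,0,0,-6,0,0],[0,0,0,0,0,0,0],[0,0,0,0,0,0,0]]'
python3 - <<'E'
from h import *
go(.634,.134,.105)
E
```

```text
clock: 25.25
eef_pos: [0.6221, -0.1025, 0.2101]
orientation: [-3.141, 0.001, -0.001]
ft_force: [0.9, 0.4, 0.1]
opening: 0.0286
clock: 26.08
eef_pos: [0.6343, 0.1295, 0.2097]
orientation: [3.141, -0.0, 0.0]
ft_force: [-0.1, -0.3, -1.7]
opening: 0.0285
yaw -0.0 rot [ 0. -0. -0.] shift(now) [ -0.3  -4.5 104.7] shift(after turn) [ -0.3  -4.5 104.7] q7 -1.72
```

```bash
python3 -m inch '[[0,0,0,0,-4.5,15,0],[0,0,0,0,0,25,0],[0,0,0,0,0,25,0],[0,0,0,0,0,15,0],[0,0,0,0,0,10,0],[0,0,0,0,0,6,0],[0,0,0,0,0,4,0],[0,0,0,0,0,2,0],[0,0,0,0,0,1,0],[0,0,0,0,0,0,0]]'
python3 -m inch '[[0,0,0,0,0,0.7,0],[0,0,0,0,0,0.7,0],[0,0,0,0,0,0,0]]'
```

```text
clock: 26.92
eef_pos: [0.6345, 0.1346, 0.1068]
orientation: [-3.141, 0.001, -0.001]
ft_force: [-0.2, 0.2, -0.9]
opening: 0.0283
clock: 27.17
eef_pos: [0.6345, 0.1347, 0.1052]
orientation: [-3.141, 0.0, -0.001]
ft_force: [0.3, -0.4, 0.4]
opening: 0.0288
```

```bash
python3 -m inch '[[0,0,0,0,0,0.6,0],[0,0,0,0,0,0.6,0],[0,0,0,0,0,0,0]]'
python3 -m inch '[[0,0,0,0,0,0,35],[0,0,0,0,0,0,45],[0,0,0,0,0,0,60],[0,0,0,0,0,0,60],[0,0,0,0,0,0,60],[0,0,0,0,0,-20,60],[0,0,0,0,0,-40,60],[0,0,0,0,0,-40,60],[0,0,0,-20,0,-30,60],[0,0,0,-20,0,0,60]]'
python3 -m inch '[[0,0,0,-30,10,0,60],[0,0,0,-30,10,0,60],[0,0,0,-30,20,-10,60],[0,0,0,-20,20,-10,60],[0,0,0,0,0,0,60]]'
python3 - <<'E'
from h import *
print(get_obs()["eef_pos"])
a=capture("wrist");m=camera_model("wrist");b=capture("top")
for n,X in dict(tile=(.634,.134,.058),brush=(.634,.134,.143),trivet=(.459,-.063,.058),ball=(.459,-.063,.143)).items(): print(n,px("wrist",X,m).round(),px("top",X).round())
cv2.imwrite('pics/end.png',np.vstack([cv2.resize(a[0:260,60:460],None,fx=1.0,fy=1.0),cv2.resize(b[100:275,60:460],None,fx=1,fy=1)]))
cv2.imwrite('pics/end.png',cv2.resize(cv2.imread('pics/end.png'),None,fx=1.37,fy=1.37,interpolation=cv2.INTER_CUBIC))
E
```

```text
clock: 27.42
eef_pos: [0.635, 0.1352, 0.1049]
orientation: [-3.141, -0.0, -0.003]
ft_force: [-2.2, 2.0, 13.8]
opening: 0.0288
clock: 28.25
eef_pos: [0.5958, 0.1346, 0.2389]
orientation: [-3.14, 0.001, -0.012]
ft_force: [1.3, 0.5, 0.4]
opening: 0.0601
clock: 28.67
eef_pos: [0.4819, 0.0714, 0.2558]
orientation: [3.141, -0.005, 0.002]
ft_force: [-0.7, -1.0, -0.0]
opening: 0.0602
[0.48185905 0.07139957 0.25583014]
tile [189.  14.] [220. 161.]
brush [166. -17.] [217. 153.]
trivet [371. 185.] [294. 230.]
ball [407. 211.] [298. 229.]
```

View pics/end.png

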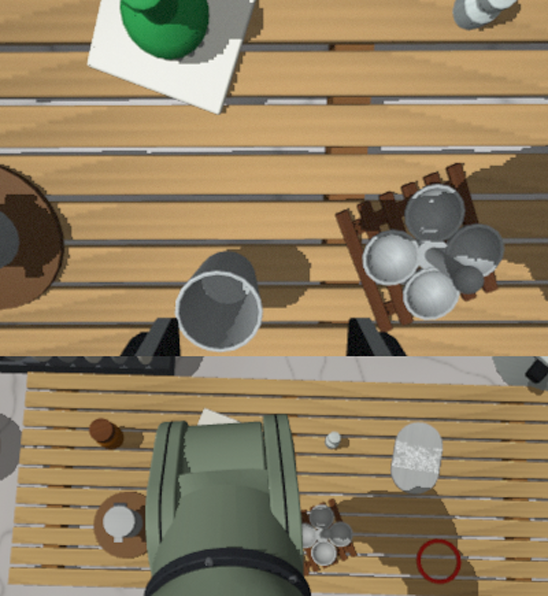

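```bash
python3 -m inch '[[0,0,0,0,0,0,60],[0,0,0,0,0,0,60],[0,0,0,0,0,0,60],[0,0,0,0,0,0,60],[0,0,0,0,0,0,60],[0,0,0,0,0,0,60]]'
python3 - <<'E'
from station import *
print(finish_job())
E
```

```text
clock: 29.27
eef_pos: [0.4843, 0.0748, 0.2536]
orientation: [-3.142, 0.0, 0.0]
ft_force: [0.6, 0.1, -0.2]
opening: 0.06
the job is handed in; nothing more can be done
None
```

I handed the job in at 29 s with all three things moved to their own rests; `finish_job()` gave no verdict. I parked the brush on the oval tray and let go. Then I moved the idli plate to the trivet, the dabba to the cork mat, and the brush from the tray to the tile. Each was pressed lightly onto its rest before release.

What the last checks showed:
- **Dabba:** upright and about 3 mm from the mat's centre in the close-up wrist view.
- **Idli plate:** upright and within about 5 mm of the trivet's centre. My two trivet measurements differed by about 4 mm.
- **Brush:** standing upright on the tile, put down within about 2 mm of the tile's measured centre. The last wrist view cut off its top and the arm hid it from the top camera, so this one rests mainly on the arm's position at release.
- **Tray and bystanders:** the tray is empty, and by eye the vent weight, tumbler and jar stand where they were.

Two readings disagreed:
- **Cameras:** they differed by 5–9 mm along x, so I trusted the wrist camera, which fitted where the grasps closed.
- **Brush grip:** the opening read about 28 mm instead of the expected 24 mm. I think the pads caught the end knob; it held without slipping.

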